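Clamp the branch and hold the sprung pointer at its mark

ROBOT

A 6-joint arm with a two-finger parallel gripper is mounted at the origin on the work surface. World frame = base frame: x ahead of the robot, y to its left, z up, the work surface at z = 0. Lengths are in m, angles in degrees, forces in N, time in s.
With the tool pointing down it reaches from about 0.4 to 0.825 m from the base axis. Payload 7 kg.
Tool frame: the origin (TCP) lies midway between the tips of the shut fingers; the grasp point (between the pads) lies 19 mm behind it; z points along the fingers, y is the line along which they close (so a half turn about z gives the same grasp; the last joint's range is limited). The gripper opens to 88 mm and grips with 3 to 60 N. Pads are 19 mm wide; open, the fingers measure 130 mm over their backs; the gripper's body (78 mm by 193 mm) begins 47 mm behind the grasp point.
Start: joints at [-47.206, 20.546, 0.682, 0, -70.136, -16.507], TCP at [0.299, -0.605, 0.227] pointing down, gripper open.
Joint ranges: [-176.03, 176.03], [-82.01, 121.73], [-58.28, 71.71], [-173.87, 95.51], [-174.79, -0.11], [-173.66, 173.66]. Speed limits (degrees/s): [136.94, 136.94, 172.46, 180, 180, 180].

INTERFACE

Orientations are given as a 3x3 rotation matrix whose columns are the frame's x, y, z axes.
In Python, from rig import robot gives the robot as it stands. Calls block until the motion is done:
- robot.goto(position, orientation): joint-space move of the TCP to a pose.
- robot.servo_line(position, ori=None, speed=0.15): straight line of the TCP; ori=None keeps the orientation; speed is the mean speed in m/s.
- robot.movej(angles): joint-space move.
- robot.move_gripper(opening): opening from 0.0 (shut) to 1.0 (fully open); the grip force is fixed at half the most; returns when the fingers have stopped.
- robot.dwell(seconds).
- robot.ik(position, orientation): joint angles nearest the present ones, or None.
- robot.grab_frame(name): name is "scene" or "top" or "wrist"; returns (picture, depth): 480x640x3 uint8, red, green, blue; 480x640 float32, m along the optical axis (not along the pixel's ray), 0 where there is no reading.
- robot.camera_info(name): a dict with "vfov" (degrees; the focal length in pixels is half the picture's height over the tangent of half this angle, whatever the lens; pixels are square), "cx", "cy" (the principal point, pixels), "k1" (the pictures are not rectified: a ray, as slopes to the right and down, at radius r is drawn at 1 + k1 r^2 times it, then the intrinsics apply), "view" (4x4, takes a point from world to camera coordinates); the wrist camera has in their place "T_tool_cam" (4x4, takes a point from camera to tool coordinates, whose origin is the TCP and whose axes are the flange's). Camera axes: x right, y down, z forward; pixel columns grow to the right and rows downward; lengths in m; the calibration is good to about 2 mm. A picture is of the moment at which its call begins: read the wrist's pose just before it. camera_info takes no time and is no camera call.
A pose or a line that the arm cannot do raises robot.Unreachable and nothing moves.
- robot.job_done(): hands the job in; it is judged then, once.
Readings, each from a call of its own:
- robot.read_t(): time.
- robot.read_qpos(): joint angles.
- robot.read_qvel(): joint speeds.
- robot.read_effort(): joint torques, N m.
- robot.read_position(): TCP position.
- robot.read_tcp_rot(): TCP orientation.
- robot.read_force(): force on the tool from outside, world axes, zero at the start.
- robot.read_ft_torque(): the same for the moment, N m.
- robot.read_grip_width(): opening from 0.0 (shut) to 1.0 (fully open).
- robot.read_finger_force(): force on a finger pad.
Only numpy, scipy, OpenCV 4.12 (cv2) and the standard library are available. Lean on these libraries where they do the work, as an engineer would, in place of code of your own. Each camera call takes 0.05 s, during which the arm holds its last target. There are 200 camera calls.

TASK

The branch is already lying in the marking jig: first swing the open hold-down clamp fully down over it, then take the black grip of the sprung pointer rod and pull the rod out until its yellow pointer stands level with the red clip on the rule (not the blue one). The spring draws the rod back in, so finish while still holding it steady at the red mark, ready for the cut to be marked; leave the branch in its cradle, the clamp down and the other things where they are.

Things in the scene. Friction and masses are not known exactly. Their poses are not given: they have to be found in the camera images.
- jig: Grey coated base board, 230 (its x) x 430 (its y) x 18 mm, fixed to the bench; its place and yaw (up to 0.35 rad either way) vary. Origin at the centre of its underside, x away from the robot at yaw 0, y along the branch and rod: the rod pulls out towards +y. All jig offsets below are in this frame.
- clamp (a joint): Hold-down clamp, flat steel bar 30 mm wide (along jig y), 10 to 12 mm thick, 120 mm from hinge axis to its free end, the last 34 mm a green plastic grip. Value in rad: 0 fully down (bar level, on its stop, 2 mm or so above the branch), growing as it swings up and away from the robot, to 1.6; it starts open at 0.9 to 1.35 and its stiff hinge (about 0.16 N m) stays where it is left.
- clamp_hinge (a point): Centre of the clamp's hinge axis, which is parallel to jig y; at jig (85, -110, 66) mm. Two hinge cheeks stand 24 mm either side of it, top at 78 mm.
- clamp_grip (a point): Centre of the clamp's green grip, 105 mm from the hinge axis and 15 mm from the bar's free end. With the clamp down it is at jig (-20, -110, 66) mm, nothing taller than 40 mm within 25 mm of it except the branch.
- rod: Sliding steel pointer rod, 10 mm diameter, coming out of a fixed round aluminium tube (22 mm, at its end cap 25 mm diameter) along jig y. Origin on the rod's axis at the centre of the upright black grip; pushed home by its spring this is at jig (-65, 20, 45) mm, 50 mm beyond the tube's mouth. It slides only along jig +y, 140 mm at most; spring pull about 4 N when home, growing 50 N per m (about 10 N at 120 mm). Let go, it springs home.
- rod_grip (a point): Point to grip: 45 mm above the rod's axis on the upright black grip, 90 mm above the bench. The grip is 26 mm (jig x) x 18 mm (jig y), from 35 to 110 mm above the bench; rod, tube, branch and clips beside it all stay below 60 mm.
- pointer (a point): Tip of the yellow pointer, 40 mm from the rod's axis towards jig -x, 51 mm above the bench; same jig y as the centre of the black grip, moves with the rod. The pointer is 4 mm wide and passes 10 mm above the clips. A like needle points the other way at the branch.
- red_clip: Red plastic clip fixed across the rule in front of the rod, 26 (jig x) x 7 (jig y) x 18 mm, turned as the jig; origin at the centre of its underside, 20 mm above the bench, at jig x -97 mm. The pull that brings the pointer over its middle is 45 to 115 mm.
- blue_clip: Blue clip, the same size, at another place on the rule; may be the nearer or the farther one. Not the mark for this job.
- branch: Loose round branch with brown bark, 40 mm diameter, 380 mm long, about 0.3 kg, lying along jig y between low cradle walls (20 mm high). Origin at its middle on its own axis (y along the branch), at jig (30, 0, 38) mm, up to 6 mm off along y; its top is 58 mm above the bench.
- slice_small: Loose log slice 34 mm diameter, 16 mm high, lying on the jig board on the far side of the branch. Bystander; origin under its centre.
- slice_large: Loose log slice 40 mm diameter, 18 mm high, on the jig board on the far side of the branch. Bystander; origin under its centre.
- glue_jar: Glue jar, 72 mm diameter, 100 mm high, on the bench to the right. Bystander; origin under its centre.
- mallet: Mallet lying on the bench to the right. Bystander.
- tape_roll: Yellow roll core, 90 mm diameter, 22 mm high, on the bench to the left. Bystander; origin under its centre.
- brush: Brush lying on the bench to the left. Bystander.

How it is judged (in metres and radians):
On the way, in this order (a step that is already met when the one before it is completed fails the run):
1. the clamp is fully down over the branch (value of joint clamp below 0.06 rad), for 0.2 s.
2. the rod is pulled out and held with the pointer level with the red clip (y of pointer in the frame of red_clip between -0.005 and 0.005 m and contact force between the fingers and rod above 3 N), for 0.5 s.
At the end, for the whole second after the job is handed in: The fingers hold the still rod (over 3 N; under 10 mm/s; not propped by the branch) with the pointer within 5 mm of the red clip's middle along the rule, the clamp within 0.06 rad of fully down, the branch in its cradle (20 mm along, 15 mm across, 10 mm in height) (all of step 2 and linear speed of rod below 0.01 m/s and value of joint clamp below 0.06 rad and contact force between branch and rod below 1 N and x of branch in the frame of jig between 0.015 and 0.045 m and y of branch in the frame of jig between -0.02 and 0.02 m and z of branch in the frame of jig between 0.028 and 0.048 m); the arm keeps its last pose, push and grip.
It fails at once if a bystander (slice, jar, mallet, roll or brush) is moved more than 30 mm (distance of any of slice_small, slice_large, glue_jar, mallet, tape_roll, brush from where it was at the start of the episode above 0.03 m).
It also fails if it takes over 45 s, if anything falls off the work surface, if the arm or the gripper's body presses on something with over 40 N, if the wrist force passes 120 N, or if a joint passes its speed limit or range.

## Working session

There is one attempt and no reset: what is moved stays moved. The work goes in short steps, each a Python script; the robot and the scene stay as the last script left them, time stands still between calls to the robot, and variables do not carry over. Pictures are saved under pics/ and viewed, at most 10 in all, crops included, and the job is handed in when it is done.

```bash
mkdir -p pics; ls; cat > h.py <<'E'
import numpy as np, cv2
from rig import robot
def grab(n):
    T=None
    if n=="wrist":
        T=np.eye(4);T[:3,:3]=robot.read_tcp_rot();T[:3,3]=robot.read_position()
    im,d=robot.grab_frame(n); c=robot.camera_info(n)
    C=T@np.array(c["T_tool_cam"]) if T is not None else np.linalg.inv(np.array(c["view"]))
    f=240/np.tan(np.radians(c["vfov"])/2)
    K=np.array([[f,0,c["cx"]],[0,f,c["cy"]],[0,0,1]])
    return im,d,C,K,c["k1"]
def rays(uv,K,k1):
    # forward model drawn = s*(1+k1 r^2)
    return cv2.undistortPoints(np.float64(uv).reshape(-1,1,2),K,np.array([k1,0,0,0.]),None,None,None).reshape(-1,2) if False else cv2.undistortPointsIter(np.float64(uv).reshape(-1,1,2),K,np.array([k1,0,0,0.]),np.eye(3),np.eye(3),(3,50,1e-10)).reshape(-1,2)
def onplane(uv,z,C,K,k1):
    s=rays(uv,K,k1); d=np.c_[s,np.ones(len(s))]@C[:3,:3].T; o=C[:3,3]
    return o+d*((z-o[2])/d[:,2])[:,None]
def bydepth(uv,dep,C,K,k1):
    s=rays(uv,K,k1); p=np.c_[s,np.ones(len(s))]*np.asarray(dep)[:,None]
    return p@C[:3,:3].T+C[:3,3]
def mask(im,lo,hi):
    h=cv2.cvtColor(im,cv2.COLOR_RGB2HSV)
    lo,hi=np.array(lo),np.array(hi)
    if lo[0]<=hi[0]: return cv2.inRange(h,lo,hi)
    return cv2.inRange(h,lo,np.array([179,*hi[1:]]))|cv2.inRange(h,np.array([0,*lo[1:]]),hi)
def blobs(m,amin=30):
    n,l,s,c=cv2.connectedComponentsWithStats(m)
    return [(l==i,s[i],c[i]) for i in range(1,n) if s[i][4]>=amin]
E
python3 - <<'E'
from h import *
for n in ("top","scene"):
    im,d,C,K,k1=grab(n); cv2.imwrite(f"pics/{n}0.png",im[:,:,::-1]); np.savez(f"{n}0.npz",im=im,d=d,C=C,K=K,k1=k1)
    print(n,C[:3,3].round(3),C[:3,2].round(3),K[0,0],k1,(d>0).mean())
E
```

```text
pics
top [ 0.468 -0.037  1.378] [ 0.044  0.011 -0.999] 464.54512660155 -0.0835445029988023 0.9958626302083333
scene [ 1.232 -0.46   0.814] [-0.651  0.372 -0.662] 473.13295694410556 -0.005474020867493473 0.9959993489583333
```

View pics/top0.png

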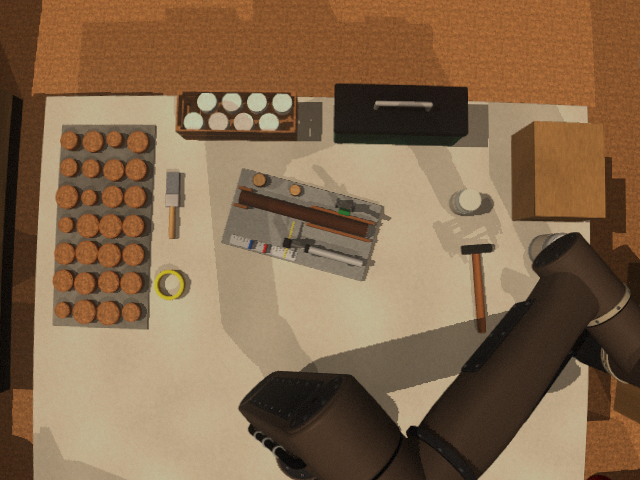

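View pics/scene0.png

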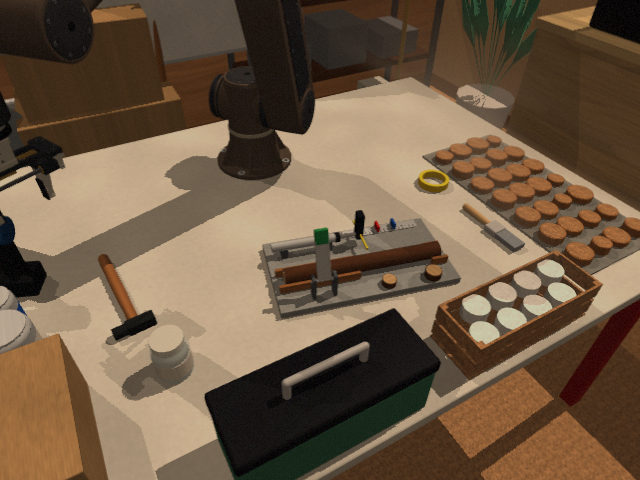

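The top view shows the jig at about (303,224) px, with red and blue clips near (265,247) and (250,243), the black grip near (290,243) and the green clamp grip near (345,211). Next I fit the jig frame.

```bash
cat > jig.py <<'E'
from h import *
def get(n):
    z=np.load(n); return z["im"],z["d"],z["C"],z["K"],float(z["k1"])
def world(d,C,K,k1):
    v,u=np.mgrid[0:480,0:640]; 
    return bydepth(np.c_[u.ravel(),v.ravel()],d.ravel(),C,K,k1).reshape(480,640,3)
E
python3 - <<'E'
from jig import *
for n in ("top","scene"):
    im,d,C,K,k1=get(n+"0.npz"); W=world(d,C,K,k1)
    x,y,z=W[...,0],W[...,1],W[...,2]
    roi=(x>.35)&(x<.85)&(y>-.26)&(y<.32)&(d>0)
    tab=roi&(z<.008)&(z>-.01); print(n,"table z",np.median(z[tab]))
    m=(roi&(z>.010)&(z<.12)).astype(np.uint8)*255
    b=[b for b in blobs(m,500)]; b=max(b,key=lambda t:t[1][4])[0]
    board=b&(z<.026)
    r=cv2.minAreaRect(W[board][:,:2].astype(np.float32)); print("rect",r,"boardz",np.median(z[board]))
    br=b&(mask(im,(3,80,20),(15,255,150))>0)&(z>.045)&(z<.064)
    P=W[br][:,:2]; c=P.mean(0); _,s,V=np.linalg.svd(P-c,full_matrices=False); t=(P-c)@V[0]; print("branch",br.sum(),c,V[0],t.min(),t.max(),z[br].max())
    for k,lo,hi in (("red",(172,140,60),(4,255,255)),("blue",(100,120,50),(125,255,255)),("green",(50,120,40),(85,255,255)),("yel",(22,120,90),(34,255,255))):
        for q,s,c in blobs(mask(im,lo,hi)&(b.astype(np.uint8)*255),6): print(k,s[4],c.round(1),np.median(W[q],0).round(4),W[q].min(0).round(3),W[q].max(0).round(3))
E
```

```text
top table z -0.0003063884114843374
rect ((0.5620085000991821, 0.03271549940109253), (0.42944979667663574, 0.23087340593338013), 75.79336547851562) boardz 0.017845796922633772
branch 1637 [0.59005589 0.02481945] [0.24532818 0.96944009] -0.18802061579153878 0.19039433541316875 0.06392184582038585
red 23 [264.7 247.9] [0.4881 0.1336 0.0374] [0.476 0.13  0.018] [0.5   0.139 0.041]
blue 17 [249.8 244.5] [0.4987 0.1773 0.0378] [0.487 0.174 0.034] [0.507 0.182 0.041]
yel 33 [291.6 228. ] [0.5468 0.0578 0.0534] [0.526 0.052 0.016] [0.567 0.063 0.057]
yel 16 [285.2 251.6] [0.4807 0.0737 0.0504] [0.463 0.071 0.016] [0.49  0.079 0.059]
scene table z -0.000951291023647105
rect ((0.5644549131393433, 0.03164643049240112), (0.43210068345069885, 0.23478937149047852), 75.80596923828125) boardz 0.017051882092960102
branch 1680 [0.60051217 0.02495351] [-0.2416722  -0.97035795] -0.18853253862881605 0.19225125810181432 0.06366455274842053
red 39 [376.7 226.1] [0.4956 0.1317 0.0329] [0.481 0.127 0.019] [0.505 0.141 0.039]
blue 20 [393.  222.9] [0.5075 0.1753 0.0357] [0.491 0.17  0.025] [0.516 0.18  0.04 ]
yel 6 [353.5 221. ] [0.483  0.0669 0.0647] [0.463 0.058 0.05 ] [0.497 0.079 0.083]
yel 30 [364.1 242.2] [0.5432 0.0561 0.0524] [0.504 0.05  0.014] [0.569 0.085 0.055]
```

```bash
cat >> jig.py <<'E'
yaw=np.radians(75.8-90); O=np.array([.5625,.0323,0.]); 
RJ=np.array([[np.cos(yaw),-np.sin(yaw),0],[np.sin(yaw),np.cos(yaw),0],[0,0,1]])
def j2w(p): return O+RJ@np.array(p,float)
def w2j(p): return (np.asarray(p)-O)@RJ
def tool(s=1): 
    y=s*RJ[:,1]; z=np.array([0,0,-1.]); return np.c_[np.cross(y,z),y,z]
E
python3 - <<'E'
from jig import *
for n in ("top","scene"):
    im,d,C,K,k1=get(n+"0.npz"); W=world(d,C,K,k1); J=w2j(W)
    roi=(abs(J[...,1]+.11)<.03)&(J[...,2]>.09)&(J[...,2]<.25)&(J[...,0]>-.05)&(J[...,0]<.15)
    P=J[roi]; g=(mask(im,(45,80,30),(90,255,255))>0)&roi
    print(n,len(P),P.min(0),P.max(0)); Q=J[g]; print(" green",g.sum(),np.median(Q,0) if len(Q) else '',)
    th=np.arctan2(P[:,2]-.066,.085-P[:,0]); print(" th pct",np.percentile(th,[5,25,50,75,95]).round(3))
c=robot.camera_info("wrist"); print(np.array(c["T_tool_cam"]).round(3),c["vfov"])
p=robot.read_position(); print(p)
q0=robot.read_qpos()
for s in (1,-1):
    for pt in ((-.08,.06,.3),(-.065,.02,.071),(-.065,.1,.071),(.06,-.11,.19)): print(s,pt,robot.ik(j2w(pt),tool(s)))
E
```

```text
top 126 [ 0.04304573 -0.12416105  0.09008518] [ 0.08242231 -0.09417726  0.18449744]
 green 64 [ 0.05119536 -0.11025401  0.17880585]
 th pct [1.221 1.271 1.309 1.328 1.397]
scene 615 [ 0.04616689 -0.1260544   0.09012961] [ 0.08617022 -0.09503613  0.18180886]
 green 208 [ 0.05985326 -0.11043193  0.16676802]
 th pct [1.284 1.322 1.342 1.384 1.481]
[[-0.    -0.953 -0.303  0.082]
 [ 1.    -0.     0.     0.   ]
 [-0.    -0.303  0.953 -0.159]
 [ 0.     0.     0.     1.   ]] 59.62207734944576
[ 0.2987204  -0.60481517  0.22572143]
1 (-0.08, 0.06, 0.3) [  34.44164561    2.57330262  -12.65249752    0.          -74.77419986
 -138.64164561]
1 (-0.065, 0.02, 0.071) [ 2.97781877e+01  1.42960146e+01 -3.15695159e+01 -2.54444375e-14
 -4.41344694e+01 -1.33978188e+02]
1 (-0.065, 0.1, 0.071) [  36.14085704   17.18240106  -27.24271292    0.          -45.57488602
 -140.34085704]
1 (0.06, -0.11, 0.19) [  10.10105225   15.06902627  -12.09782017    0.          -62.83315356
 -114.30105225]
-1 (-0.08, 0.06, 0.3) [ 34.44164561   2.57330262 -12.65249752   0.         -74.77419986
  41.35835439]
-1 (-0.065, 0.02, 0.071) [ 2.97781877e+01  1.42960146e+01 -3.15695159e+01  2.54444375e-14
 -4.41344694e+01  4.60218123e+01]
-1 (-0.065, 0.1, 0.071) [ 36.14085704  17.18240106 -27.24271292   0.         -45.57488602
  39.65914296]
-1 (0.06, -0.11, 0.19) [ 10.10105225  15.06902627 -12.09782017   0.         -62.83315356
  65.69894775]
```

```bash
python3 - <<'E'
from jig import *
R=tool(-1)
p=robot.read_position(); 
robot.goto([p[0],p[1],.30],robot.read_tcp_rot())
robot.goto(j2w((.115,-.11,.27)),R)
robot.move_gripper(0.0)
robot.servo_line(j2w((.108,-.11,.165)),R,.2)
print(robot.read_t(),w2j(robot.read_position()),robot.read_force())
F0=robot.read_force()
for th in np.linspace(1.33,-.02,11):
    r=.1; c=np.array([.085-r*np.cos(th)+.006*np.sin(th)+.01*np.sin(th),-.11,.066+r*np.sin(th)+.006*np.cos(th)])
    robot.servo_line(j2w(c),R,.12)
    F=robot.read_force()-F0; print(round(th,2),F.round(1),w2j(robot.read_position()).round(4))
    if np.linalg.norm(F)>25: break
print(robot.read_t())
im,d,C,K,k1=grab("scene"); np.savez("scene1.npz",im=im,d=d,C=C,K=K,k1=k1); cv2.imwrite("pics/scene1.png",cv2.resize(im[150:350,200:500,::-1],None,fx=2.5,fy=2.5))
E
```

```text
4.7833 [ 0.10882545 -0.10995384  0.16604446] [-0.00240682  0.64658325  1.39322673]
1.33 [ 0.6 -0.  -1.3] [ 0.0774 -0.1097  0.1664]
1.2 [ 0.4 -1.5 -1.5] [ 0.0636 -0.1099  0.1618]
1.06 [ 1.1  0.2 -1.5] [ 0.0503 -0.11    0.1563]
0.92 [-1.2  0.2 -0.8] [ 0.0377 -0.1101  0.1495]
0.79 [ 0.7 -1.  -1.3] [ 0.0261 -0.1101  0.1413]
0.66 [ 0.5 -1.2 -0.9] [ 0.0155 -0.1101  0.1318]
0.52 [-0.2 -0.7 -1.5] [ 0.006  -0.1101  0.1209]
0.38 [-0.8  0.2 -1.2] [-0.0019 -0.1102  0.109 ]
0.25 [ 0.9 -1.2 -1.8] [-0.0081 -0.1101  0.0966]
0.12 [-0.2 -0.6 -1.2] [-0.0126 -0.1101  0.0835]
-0.02 [ 0.4 -0.4  6.7] [-0.0128 -0.1092  0.0721]
7.8583
```

View pics/scene1.png

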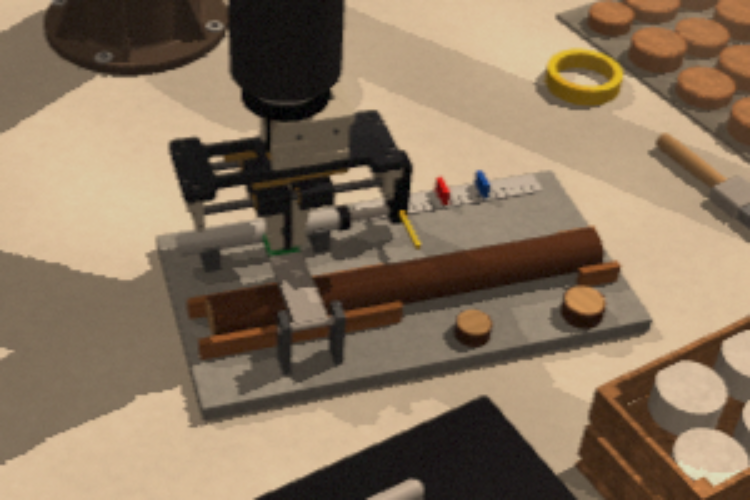

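The clamp bar lies level over the branch at about (300,290) in the crop, and the contact force shows it is on its stop. Next I lift off and look closely at the clips and grip.

```bash
python3 - <<'E'
from jig import *
R=tool(-1)
robot.servo_line(j2w((-.013,-.11,.16)),R,.25)
robot.goto(j2w((-.10,.06,.24)),R)
robot.move_gripper(1.0)
im,d,C,K,k1=grab("wrist"); np.savez("wrist1.npz",im=im,d=d,C=C,K=K,k1=k1); cv2.imwrite("pics/wrist1.png",im[:,:,::-1])
W=w2j(world(d,C,K,k1)); ok=d>0
for k,lo,hi,z in (("red",(172,140,60),(4,255,255),.038),("blue",(100,120,50),(125,255,255),.038),("yel",(22,120,90),(34,255,255),.052)):
    for q,s,c in blobs(mask(im,lo,hi),60):
        t=q&ok&(abs(W[...,2]-z)<.006)
        v,u=np.nonzero(t)
        if t.sum()>20:
            p=w2j(onplane(np.c_[u,v],z,C,K,k1)); print(k,s[4],c.round(),np.median(W[t],0).round(4),p.min(0).round(4),p.max(0).round(4),p.mean(0).round(4))
g=ok&(W[...,2]>.1)&(W[...,2]<.118)&(abs(W[...,0]+.065)<.03)&(abs(W[...,1]-.02)<.03); P=W[g]
print("griptop",g.sum(),np.percentile(P,[2,50,98],axis=0).round(4))
b=ok&(abs(W[...,1]+.11)<.02)&(W[...,0]>-.04)&(W[...,0]<.06)&(W[...,2]>.05); 
print("clamp",b.sum(),np.polyfit(W[b][:,0],W[b][:,2],1) if b.sum()>10 else '')
print(robot.read_t())
E
```

```text
red 241 [302. 188.] [-0.0945  0.0803  0.0384] [-0.1073  0.0768  0.038 ] [-0.0823  0.0833  0.038 ] [-0.0946  0.0801  0.038 ]
blue 252 [253. 188.] [-0.0947  0.1237  0.0382] [-0.1073  0.1201  0.038 ] [-0.0821  0.1275  0.038 ] [-0.0946  0.1238  0.038 ]
yel 420 [377. 105.] [-0.0225  0.0188  0.0544] [-0.0508  0.016   0.052 ] [0.0017 0.021  0.052 ] [-0.0232  0.0185  0.052 ]
yel 122 [375. 195.] [-0.0963  0.0189  0.0547] [-0.1056  0.0163  0.052 ] [-0.0874  0.0204  0.052 ] [-0.0967  0.0184  0.052 ]
griptop 1017 [[-0.0753  0.0105  0.1016]
 [-0.0622  0.0194  0.1101]
 [-0.0502  0.0277  0.1119]]
clamp 5504 [-0.04366205  0.07049014]
10.75
```

View pics/wrist1.png

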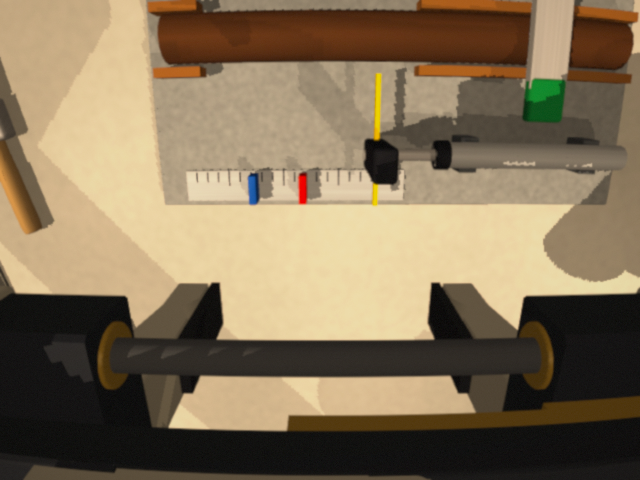

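```bash
python3 - <<'E'
from jig import *
im,d,C,K,k1=get("wrist1.npz"); W=w2j(world(d,C,K,k1))
for a,e in ((-.04,.05),(-.03,.01),(0,.05)):
    b=(d>0)&(abs(W[...,1]+.11)<.009)&(W[...,0]>a)&(W[...,0]<e)&(W[...,2]>.05)
    c=np.polyfit(W[b][:,0],W[b][:,2],1); print(b.sum(),c,np.std(W[b][:,2]-np.polyval(c,W[b][:,0])))
# control: board surface slope vs x in same view
b=(d>0)&(W[...,2]<.025)&(W[...,2]>.012)&(W[...,1]>-.05)&(W[...,1]<.15)&(abs(W[...,0])<.1); c=np.polyfit(W[b][:,0],W[b][:,2],1); print("board",b.sum(),c)
E
```

```text
2466 [-0.01437594  0.07193619] 0.0009596677954643478
1161 [-0.02781116  0.07195406] 0.000810121360140503
1513 [-0.00035683  0.07147011] 0.0009392972957546545
board 27328 [-0.00836351  0.01841723]
```

```bash
python3 - <<'E'
from jig import *
R=tool(-1)
robot.goto(j2w((-.0645,.0195,.19)),R)
robot.servo_line(j2w((-.0645,.0195,.072)),R,.12)
robot.move_gripper(0.0)
p=w2j(robot.read_position()); print(p,robot.read_grip_width()*88,robot.read_finger_force(),robot.read_force())
robot.servo_line(j2w(p+[0,.0606,0]),R,.05)
robot.dwell(.3)
print(w2j(robot.read_position()),robot.read_grip_width()*88,robot.read_finger_force(),robot.read_force(),robot.read_t())
for n in ("wrist","top","scene"):
    im,d,C,K,k1=grab(n); np.savez(n+"2.npz",im=im,d=d,C=C,K=K,k1=k1); cv2.imwrite(f"pics/{n}2.png",im[:,:,::-1])
    W=w2j(world(d,C,K,k1))
    for k,lo,hi,z in (("red",(172,140,60),(4,255,255),.038),("yel",(22,120,90),(34,255,255),.052)):
      for q,s,c in blobs(mask(im,lo,hi),6):
        t=q&(d>0)&(abs(W[...,2]-z)<.006); v,u=np.nonzero(t)
        if t.sum()>4:
            p=w2j(onplane(np.c_[u,v],z,C,K,k1)); print(n,k,s[4],c.round(),p.min(0).round(4),p.max(0).round(4),p.mean(0).round(4))
E
```

```text
[-0.0645472   0.01895799  0.07197809] 18.076293649568697 30.00265270471573 [ 0.28702603 -4.81925587  1.10975356]
[-0.06477066  0.07847401  0.07195691] 17.823951543642874 30.004442632198334 [ 0.38145545 -6.38913016  2.23159821] 15.0167
wrist yel 946 [325. 196.] [-0.0512  0.0769  0.052 ] [0.0013 0.0806 0.052 ] [-0.0242  0.0787  0.052 ]
```

View pics/wrist2.png

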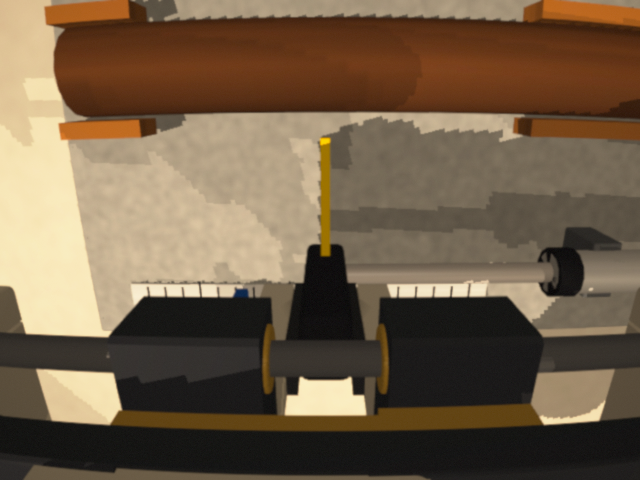

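```bash
python3 - <<'E'
from jig import *
R=tool(-1)
p=w2j(robot.read_position()); robot.servo_line(j2w([-.0647,.0803,.072]),R,.02); robot.dwell(.8)
print(w2j(robot.read_position()),robot.read_finger_force(),robot.read_grip_width()*88,robot.read_t())
im,d,C,K,k1=grab("wrist"); W=w2j(world(d,C,K,k1))
for q,s,c in blobs(mask(im,(22,120,90),(34,255,255)),100):
    v,u=np.nonzero(q); q=w2j(onplane(np.c_[u,v],.0535,C,K,k1)); print(q.min(0),q.max(0),q.mean(0))
b=(d>0)&(W[...,2]>.05)&(W[...,2]<.064)&(abs(W[...,0]-.03)<.03)&(abs(W[...,1]-.08)<.08); print("branch",W[b].mean(0))
im,d,C,K,k1=grab("scene"); cv2.imwrite("pics/scene3.png",cv2.resize(im[170:320,230:480,::-1],None,fx=3.2,fy=3.2))
E
```

```text
[-0.06476523  0.07920567  0.07195917] 30.004278123378754 18.035107310120253 16.2167
[-0.05064943  0.07765436  0.0535    ] [0.00142959 0.08127287 0.0535    ] [-0.02382615  0.07948834  0.0535    ]
branch [0.03130708 0.0799404  0.05593162]
```

View pics/scene3.png

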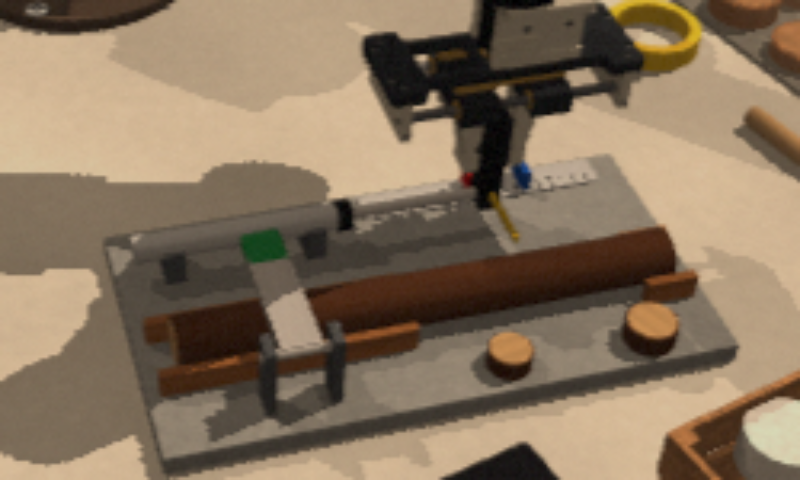

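The picture shows the clamp flat over the branch (green grip at (262,245)). The rod is held at the red clip, partly hidden at (470,180), and the needle is within 1 mm of its middle by the wrist camera.

```bash
python3 -c "
from rig import robot
print(robot.job_done())"
```

```text
the job is handed in; nothing more can be done
None
```

I handed the job in with the clamp fully down and the gripper holding the pointer rod steady, its pointer about 0.6 mm from the middle of the red clip by the wrist camera; the hand-in call did not report a verdict.

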